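Extend a telescopic tile brush to its second stop and hold it up

ROBOT

A 6-joint arm with a two-finger parallel gripper is mounted at the origin on the work surface. World frame = base frame: x ahead of the robot, y to its left, z up, the work surface at z = 0. Lengths are in m, angles in rad, forces in N, time in s.
With the tool pointing down it reaches from about 0.3 to 0.775 m from the base axis. Payload 14.6 kg.
Tool frame: the origin (TCP) lies midway between the tips of the shut fingers; the grasp point (between the pads) lies 19 mm behind it (grasp_offset is the distance from the TCP to the grasp point, in m); z points along the fingers, y is the line along which they close (so a half turn about z gives the same grasp; the last joint's range is limited). The gripper opens to 94 mm and grips with 3 to 60 N. Pads are 16 mm wide; open, the fingers measure 119 mm over their backs; the gripper's body (75 mm by 177 mm) begins 78 mm behind the grasp point.
Start: joints at [1.189, 0.3, 1.521, -0, 1.321, -0.067], TCP at [0.17, 0.523, 0.184] pointing down, gripper open.
Joint ranges: [-3.03, 3.03], [-0.79, 2.21], [0.23, 2.52], [-1.04, 4.18], [0, 3.07], [-2.55, 2.55]. Speed limits (rad/s): [2.22, 2.22, 2.57, 3.14, 3.14, 3.14].

INTERFACE

Orientations are given as [roll, pitch, yaw] about the fixed x, y, z axes, in that order (R = Rz(yaw) Ry(pitch) Rx(roll)).
In Python, from station import * gives the robot as it stands. The module is installed in compiled form; this text tells all that it offers.
- The arm moves only by the tool send_rows, never from a script. Its argument "rows" is a list of rows, each an object of numbers: "dx", "dy", "dz": the shift along the tool's x, y, z in mm; "roll": the turn about the tool's z in degrees; "jaw": the closure, from -1 (fully open) to 1 (shut). In form: [{"dx": .., "dy": .., "dz": .., "roll": .., "jaw": ..}, ...]. A call has 1 to 12 rows; each row shifts and turns the commanded pose from where the row before left it, along the tool's axes as they then stand; what a row does not reach is not made up. A row lasts 1/12 s, in which the tool goes at most 41.7 mm and 7.16 degrees, less where a joint would pass 70% of its speed; a pose out of reach is approached as far as the arm can. A call is refused whole if a number of a shift passes 41.7 or a number of a turn 7.16, either way. A call with a gripper value outside its range is refused whole. The fingers move at their own pace and stop on an object; "force" is the grip in N (left out, the last holds). Time passes only in rows, so rows that do not move let the fingers close. It gives the time, the measured TCP pose, the force, the opening and the grip force at its end, in the units of the state.
- get_obs(): the state, without advancing time (a new reading comes with each control period).
- camera(name): name is "side" or "top" or "wrist"; returns a dict with "frame" (400x640x3 uint8, red, green, blue), "z_map" (400x640 float32, m along the optical axis (not along the pixel's ray), 0 where there is no reading), "camera_matrix" (3x3 intrinsics, pixels), "rvec" (rotation vector, rad) and "tvec" (3), from world to camera coordinates, as OpenCV has them. Camera axes: x right, y down, z forward; pixel columns grow to the right and rows downward; lengths in m; the calibration is good to about 2 mm. A picture is of the moment at which its call begins.
- hand_in(): hands the job in; it is judged then, once.
The state is a dict: "time_s": time; "qpos": joint angles; "joint_vel": joint speeds; "tau": joint torques, N m; "ee_pos": TCP position; "eef_rot": TCP orientation; "force": force on the tool from outside, world axes, zero at the start; "moment": the same for the moment, N m; "grip_width": finger opening in m; "grip_force": force on a finger pad.
Only numpy, scipy, OpenCV 4.12 (cv2) and the standard library are available. Lean on these libraries where they do the work, as an engineer would, in place of code of your own. Each camera call takes 0.05 s, during which the arm holds its last target. There are 200 camera calls.

TASK

The telescopic tile brush lying in its bracket on the ledge is wanted at full length. Squeeze the orange button on the side of its grip, pull the grip straight out past the first stop to the second, and let the button click out again so that the handle is locked there. Then lift the brush off the bracket and finish while still holding it: level, fully extended, about 10 cm above the bracket and touching nothing else; leave the basket, sewing box, pill tin and hanger where they are.

Things in the scene. Friction and masses are not known exactly. Their poses are not given: they have to be found in the camera images.
- bracket: Black plastic bracket fixed to the ledge: plate 190 x 56 x 6 mm with two U-rests open upwards, at x = -72 and +80 mm, each 14 mm thick (x) and 40 mm wide, prongs to 88 mm, 22.5 mm wide slot with its floor at 66 mm. Origin: centre of the underside; x along the brush from head to grip, z up. The brush starts 75 mm above this origin, axes parallel, 2 mm of play lengthwise.
- brush: Loose tile brush, 0.25 to 0.40 kg, 465 mm long closed, 565 extended. Origin: on the shaft's centre line between the rests. x along the shaft from head to grip, y to the button's side, z up. When pulled along +x its neck shoulder stops against the first rest. It balances near x = 0 closed, x = +10 to +45 mm extended, so it stays lying in the rests if let go.
- shaft_mid (a point): Same point and axes as brush. Aluminium shaft of flat section, 20 mm wide (y), 18 mm high (z); bare from x = -65 to +73 mm, between the rests, where it can be gripped and lifted.
- head_mid (a point): Point of the shaft's centre line at the middle of the teal head (brush x = -145 mm). Head 90 x 62 mm, white bristles reaching 40 mm below the centre line (35 mm above the ledge at the start).
- grip (a joint): How far the grip is pulled out along the brush's +x, m: 0 closed, 0.050 first stop, 0.100 second stop (hard end). Locked at a stop while the button is out; with the button pressed 3.5 mm or more it slides against about 2.5 N. With the button let go within 1.5 mm of a stop it springs out and locks; let go between stops it stays in until the next stop.
- grip_end (a point): Centre of the grip's free end face (brush x = 275 mm closed, 375 mm at the second stop). The grip, grey with a teal front band, is 160 mm long, 28 mm wide (y), 30 mm high (z); its front edge is at brush x = 115 mm when closed.
- button (a joint): How far the button is pressed in, m: 0 out, 0.005 flush with the grip's side. Spring, about 6.6 N when flush. Fingers closing on the grip across its width (brush y) at the button with 20 N or more press it flush: one finger on the button, the other on the plain opposite side.
- button_face (a point): Centre of the outer face of the round orange button, 14 mm across, 5 mm proud of the grip's +y side, 19 mm from the centre line, 30 mm behind the grip's front edge. Moves with the grip: brush x = 145 mm closed, 245 mm at the second stop. Axes parallel to the brush's.
- basket: Bystander: two-tier stacking plastic basket, pale grey, 210 x 280 mm and 228 mm high, four purple clothespins on one upper edge reaching to 270 mm. Origin: centre of its underside.
- sewing_box: Bystander: latched sewing box, blue with a pale lid, 176 x 256 mm, 133 mm high with its carrying handle. Origin: centre of its underside.
- pill_tin: Bystander: round stainless steel pill tin, 72 mm across, 24 mm high. Origin: centre of its underside.
- hanger: Bystander: wooden clothes hanger lying flat, 434 mm wide, 14 mm thick, about 160 mm deep with its hook. Origin: on the ledge under the middle of the hanger.
Things that resemble listed ones, but are neither listed nor needed, are in the scene too. Several things have the shape of the bracket; the one meant has the colours described above.

How it is judged:
On the way, in this order (a step that is already met when the one before it is completed fails the run):
1. the button on the closed grip is squeezed in (value of joint button above 0.003 m and value of joint grip below 0.03 m), for 0.1 s.
2. the grip is out at the second stop with the button sprung out, locked (value of joint grip above 0.096 m and value of joint button below 0.0015 m), for 0.2 s.
3. the brush is lifted off its bracket by the gripper (height (world z) of brush above 0.125 m and contact force between brush and bracket below 0.05 N and contact force between brush and the fingers above 1 N), for 0.2 s.
At the end, for the whole second after the job is handed in: Brush held still by the gripper, origin 60 mm and both ends 40 mm or more above where they lay, within 0.3 rad of level, off bracket, basket and box; grip within 4 mm of the second stop, button out (under 1.5 mm) (all of step 2 and height (world z) of brush above 0.135 m and height (world z) of each of head_mid, grip_end above 0.115 m and angle between brush's own z axis and vertical below 0.3 rad and contact force between brush and the fingers above 1 N and contact force between brush and bracket below 0.05 N and contact force between brush and basket below 0.05 N and contact force between brush and sewing_box below 0.05 N and linear speed of brush below 0.03 m/s); the arm keeps its last pose, push and grip.
It fails at once if a bystander is pushed more than 25 mm from its place (distance of any of basket, sewing_box, pill_tin, hanger from where it was at the start of the episode above 0.025 m).
It also fails if it takes over 43 s, if anything falls off the work surface, if the arm or the gripper's body presses on something with over 40 N, if the wrist force passes 120 N, or if a joint passes its speed limit or range.

## Working session

There is one attempt and no reset: what is moved stays moved. The work goes in short steps, Python scripts to look and compute and a tool call to move; the robot and the scene stay as the last step left them, time stands still between calls to the robot, and variables do not carry over. Pictures are saved under pics/ and viewed, at most 10 in all, crops included, and the job is handed in when it is done.

Besides the shell and the picture viewer there is one more tool, called as a command line: name --argument value ..., lists and objects as JSON in quotes. send_rows: Moves the arm, as the interface text tells. Its arguments: {"type":"object","properties":{"rows":{"type":"array"},"force":{"type":"number"}},"required":["rows"]}

```bash
mkdir -p pics
cat > h.py <<'E'
import numpy as np, cv2
from station import *
def world(c,u,v,z=None):
    K=c["camera_matrix"];R=cv2.Rodrigues(np.array(c["rvec"],float))[0];t=np.array(c["tvec"],float).ravel()
    u=np.atleast_1d(u).astype(float);v=np.atleast_1d(v).astype(float)
    d=np.linalg.inv(K)@np.vstack([u,v,np.ones_like(u)])
    if z is None:
        s=c["z_map"][v.astype(int),u.astype(int)]
        return (R.T@(d*s-t[:,None])).T
    o=-R.T@t; r=R.T@d
    return (o[:,None]+r*((z-o[2])/r[2])).T
def save(c,n): cv2.imwrite("pics/"+n,c["frame"][:,:,::-1])
E
python3 - <<'E'
from h import *
o=get_obs();print(o["time_s"],o["ee_pos"],o["eef_rot"])
for n in("top","side"):
    c=camera(n);save(c,n+"0.png");np.save(n+"0.npy",c,allow_pickle=True)
E
```

```text
0.0 [0.17018599 0.5227019  0.18388851] [-3.14043132e+00 -6.89882757e-05  2.82681497e+00]
```

View pics/top0.png

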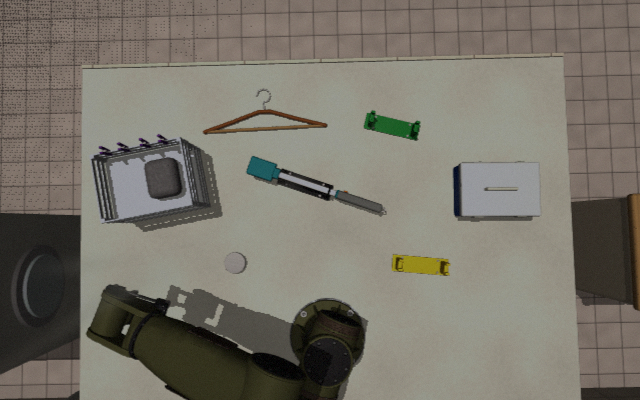

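View pics/side0.png

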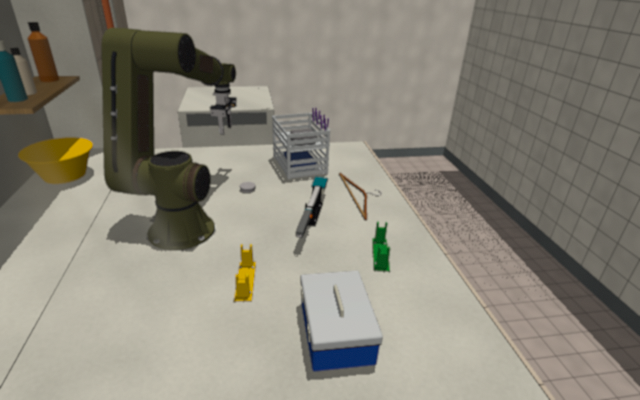

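The black bracket with the teal-headed brush in it is at top px (305,185). The green (392,125) and yellow (420,265) brackets have the same shape but the wrong colour and no brush. I'll measure it and confirm in a crop.

Run:
```python
from h import *
c=np.load("top0.npy",allow_pickle=True).item()
f=c["frame"];cv2.imwrite("pics/crop0.png",cv2.resize(f[145:225,235:395,::-1],None,fx=5,fy=5,interpolation=cv2.INTER_CUBIC))
hsv=cv2.cvtColor(f,cv2.COLOR_RGB2HSV)
vv,uu=np.mgrid[145:225,235:395];vv=vv.ravel();uu=uu.ravel()
P=world(c,uu,vv);H=hsv[vv,uu].astype(int)
# shaft/grip points by height
m=(P[:,2]>0.06)&(P[:,2]<0.12)
Q=P[m];ctr=Q[:,:2].mean(0);w,V=np.linalg.eigh(np.cov((Q[:,:2]-ctr).T))
print("high pts",m.sum(),Q[:,:2].mean(0),np.degrees(np.arctan2(V[1,1],V[0,1])))
teal=(H[:,0]>80)&(H[:,0]<100)&(H[:,1]>120)&(P[:,2]>.05)
org=(H[:,0]<18)&(H[:,1]>90)&(H[:,2]>80)
for n,mm in(("teal",teal),("org",org)):
    print(n,mm.sum(),uu[mm].mean(),vv[mm].mean(),np.median(P[mm],0))
# head (teal & left)
h=teal&(uu<285);hd=np.c_[uu[h],vv[h]].astype(np.float32);r=cv2.minAreaRect(hd);print("head rect",r)
pts=P[h];print("head z",np.median(pts[:,2]),"xy",pts[:,:2].mean(0))
g=m&(uu>336)&(P[:,2]>0.08);G=P[g]
w2,V2=np.linalg.eigh(np.cov(G[:,:2].T));d=V2[:,1]; d=d*np.sign(-d[1]);s=(G[:,:2]-G[:,:2].mean(0))@d;print("grip",G[:,:2].mean(0),d,np.degrees(np.arctan2(d[1],d[0])),s.min(),s.max(),np.median(G[:,2]))
```

```text
high pts 1430 [0.5165236  0.05577822] 69.93043655943166
teal 532 264.4266917293233 169.35902255639098 [0.56715182 0.19701855 0.08098827]
org 5 345.8 191.2 [ 0.48779406 -0.07564615  0.08444109]
head rect ((263.96002197265625, 169.27999877929688), (32.28355026245117, 17.861343383789062), 19.440034866333008)
head z 0.08083013075341951 xy [0.56734252 0.1965946 ]
grip [ 0.45361327 -0.11802082] [-0.35252976 -0.9358006 ] -110.64212476887242 -0.0807397482071418 0.08887339343193372 0.09027366055918054
```

View pics/crop0.png

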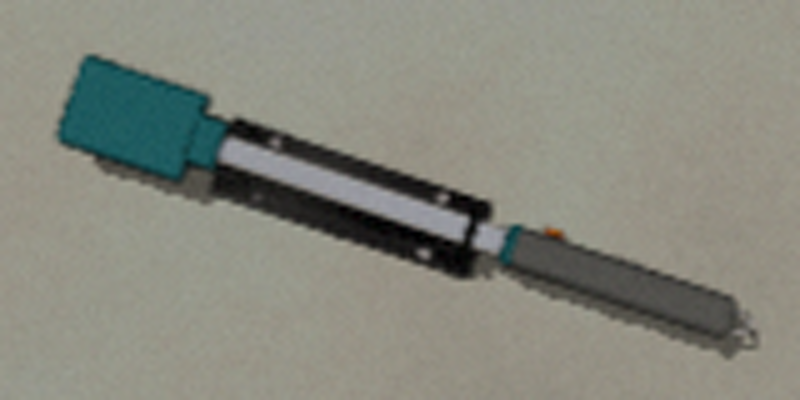

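The crop confirms the target: black bracket, teal head at upper left, silver shaft, grey grip with a teal band, and the orange button at top px (346,191), on the far side. Brush origin is about (0.520, 0.067), with its +x axis at yaw -110°. The button's centre-line point is about (0.470, -0.069). I'll move there high, keeping clear of the basket.

send_rows --rows '[{"dx": -22.4,"dy": -28.6,"jaw": -1},{"dx": -22.4,"dy": -28.6,"jaw": -1},{"dx": -22.4,"dy": -28.6,"jaw": -1},{"dx": -22.4,"dy": -28.6,"jaw": -1},{"dx": -22.4,"dy": -28.6,"jaw": -1},{"dx": -22.4,"dy": -28.6,"jaw": -1},{"dx": -22.4,"dy": -28.6,"jaw": -1},{"dx": -22.4,"dy": -28.6,"jaw": -1}]' --force 30

```text
invalid input at $.rows[0]: expected keys dx, dy, dz, roll, jaw
```

send_rows --rows '[{"dx": -26.3,"dy": -22,"jaw": -1},{"dx": -26.3,"dy": -22,"jaw": -1},{"dx": -26.3,"dy": -22,"jaw": -1},{"dx": -26.3,"dy": -22,"jaw": -1},{"dx": -26.3,"dy": -22,"jaw": -1},{"dx": -26.3,"dy": -22,"jaw": -1},{"dx": -26.3,"dy": -22,"jaw": -1},{"dx": -26.3,"dy": -22,"jaw": -1},{"dx": -26.3,"dy": -22,"jaw": -1},{"dx": -26.3,"dy": -22,"jaw": -1},{"dx": -26.3,"dy": -22,"jaw": -1}]'

```text
invalid input at $.rows[0]: expected keys dx, dy, dz, roll, jaw
```

send_rows --rows '[{"roll": 7.1,"jaw": -1},{"roll": 7.1,"jaw": -1},{"roll": 7.1,"jaw": -1},{"roll": 7.1,"jaw": -1},{"roll": 7.1,"jaw": -1},{"roll": 7.1,"jaw": -1},{"roll": 7.1,"jaw": -1},{"roll": 7.1,"jaw": -1},{"roll": 7.1,"jaw": -1},{"roll": 7.1,"jaw": -1},{"roll": 7.1,"jaw": -1},{"roll": 7.1,"jaw": -1}]'

```text
invalid input at $.rows[0]: expected keys dx, dy, dz, roll, jaw
```

send_rows --rows '[{"roll": 6.8,"jaw": -1},{"jaw": -1},{"jaw": -1}]'

```text
invalid input at $.rows[0]: expected keys dx, dy, dz, roll, jaw
```

Run:
```python
from h import *
c=camera("wrist");save(c,"w1.png");np.save("w1.npy",c,allow_pickle=True)
o=get_obs();print(o["time_s"],o["ee_pos"],o["eef_rot"],o["force"],o["grip_width"])
f=c["frame"];H=cv2.cvtColor(f,cv2.COLOR_RGB2HSV).astype(int)
org=(H[...,0]<18)&(H[...,1]>130)&(H[...,2]>90);v,u=np.nonzero(org)
print("org",len(u),u.mean() if len(u) else 0,v.mean() if len(v) else 0,)
P=world(c,u,v);print(np.median(P,0),world(c,u.mean(),v.mean(),.075))
```

```text
0.15 [0.17022039 0.52276216 0.18400043] [-3.14066295e+00 -5.24486966e-05  2.82679790e+00] [0.36075435 1.13355719 0.02770045] 0.09382296831937695
org 0 0 0
[nan nan nan] [[nan nan nan]]
  return _methods._mean(a, axis=axis, dtype=dtype,
  ret = um.true_divide(
<stdin>:7: RuntimeWarning: Mean of empty slice.
  ret = ret.dtype.type(ret / rcount)
```

View pics/w1.png

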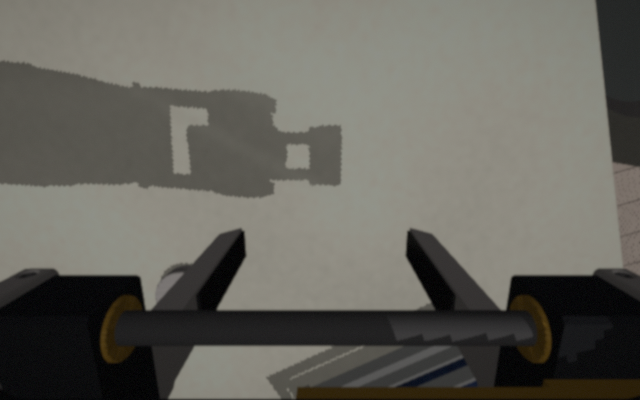

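The moves were refused because every row needs all five keys, so nothing moved. The wrist view shows only the ledge, with the basket edge near (400,370). I'll resend them in full.

send_rows --rows '[{"dx": -22.4,"dy": -28.6,"dz": 0,"roll": 0,"jaw": -1},{"dx": -22.4,"dy": -28.6,"dz": 0,"roll": 0,"jaw": -1},{"dx": -22.4,"dy": -28.6,"dz": 0,"roll": 0,"jaw": -1},{"dx": -22.4,"dy": -28.6,"dz": 0,"roll": 0,"jaw": -1},{"dx": -22.4,"dy": -28.6,"dz": 0,"roll": 0,"jaw": -1},{"dx": -22.4,"dy": -28.6,"dz": 0,"roll": 0,"jaw": -1},{"dx": -22.4,"dy": -28.6,"dz": 0,"roll": 0,"jaw": -1},{"dx": -22.4,"dy": -28.6,"dz": 0,"roll": 0,"jaw": -1}]' --force 30

```text
time_s: 0.82
ee_pos: [0.2699, 0.2483, 0.1844]
eef_rot: [3.141, 0.0, 2.827]
force: [0.7, -0.5, 0.6]
grip_width: 0.0937
grip_force: 0.0
```

send_rows --rows '[{"dx": -26.3,"dy": -22,"dz": 0,"roll": 0,"jaw": -1},{"dx": -26.3,"dy": -22,"dz": 0,"roll": 0,"jaw": -1},{"dx": -26.3,"dy": -22,"dz": 0,"roll": 0,"jaw": -1},{"dx": -26.3,"dy": -22,"dz": 0,"roll": 0,"jaw": -1},{"dx": -26.3,"dy": -22,"dz": 0,"roll": 0,"jaw": -1},{"dx": -26.3,"dy": -22,"dz": 0,"roll": 0,"jaw": -1},{"dx": -26.3,"dy": -22,"dz": 0,"roll": 0,"jaw": -1},{"dx": -26.3,"dy": -22,"dz": 0,"roll": 0,"jaw": -1},{"dx": -26.3,"dy": -22,"dz": 0,"roll": 0,"jaw": -1},{"dx": -26.3,"dy": -22,"dz": 0,"roll": 0,"jaw": -1},{"dx": -26.3,"dy": -22,"dz": 0,"roll": 0,"jaw": -1}]'

```text
time_s: 1.73
ee_pos: [0.4705, -0.0715, 0.1843]
eef_rot: [-3.142, -0.0, 2.827]
force: [0.2, -0.1, 0.3]
grip_width: 0.0939
grip_force: 0.0
```

send_rows --rows '[{"dx": 0,"dy": 0,"dz": 0,"roll": 7.1,"jaw": -1},{"dx": 0,"dy": 0,"dz": 0,"roll": 7.1,"jaw": -1},{"dx": 0,"dy": 0,"dz": 0,"roll": 7.1,"jaw": -1},{"dx": 0,"dy": 0,"dz": 0,"roll": 7.1,"jaw": -1},{"dx": 0,"dy": 0,"dz": 0,"roll": 7.1,"jaw": -1},{"dx": 0,"dy": 0,"dz": 0,"roll": 7.1,"jaw": -1},{"dx": 0,"dy": 0,"dz": 0,"roll": 7.1,"jaw": -1},{"dx": 0,"dy": 0,"dz": 0,"roll": 7.1,"jaw": -1},{"dx": 0,"dy": 0,"dz": 0,"roll": 7.1,"jaw": -1},{"dx": 0,"dy": 0,"dz": 0,"roll": 7.1,"jaw": -1},{"dx": 0,"dy": 0,"dz": 0,"roll": 7.1,"jaw": -1},{"dx": 0,"dy": 0,"dz": 0,"roll": 7.1,"jaw": -1}]'

```text
time_s: 2.73
ee_pos: [0.4699, -0.0698, 0.1843]
eef_rot: [-3.141, 0.0, 1.334]
force: [0.2, 0.3, 0.9]
grip_width: 0.0941
grip_force: 0.0
```

send_rows --rows '[{"dx": 0,"dy": 0,"dz": 0,"roll": 6.8,"jaw": -1},{"dx": 0,"dy": 0,"dz": 0,"roll": 0,"jaw": -1},{"dx": 0,"dy": 0,"dz": 0,"roll": 0,"jaw": -1}]'

```text
time_s: 2.98
ee_pos: [0.4699, -0.0697, 0.1843]
eef_rot: [-3.141, 0.0, 1.225]
force: [-0.1, 0.1, -1.0]
grip_width: 0.0939
grip_force: 0.0
```

```bash
cat > w.py <<'E'
from h import *
import sys
c=camera("wrist");save(c,sys.argv[1])
o=get_obs();R=cv2.Rodrigues(np.eye(3))[0]
psi=o["eef_rot"][2];tx=np.array([np.cos(psi),np.sin(psi)]);ty=np.array([np.sin(psi),-np.cos(psi)]);e=o["ee_pos"][:2]
print(o["time_s"],o["ee_pos"],np.degrees(psi),o["grip_width"])
f=c["frame"];H=cv2.cvtColor(f,cv2.COLOR_RGB2HSV).astype(int)
def tool(P): return np.c_[(P[:,:2]-e)@tx,(P[:,:2]-e)@ty,P[:,2]]*1000
def rep(n,m,zl,zh):
    v,u=np.nonzero(m);P=world(c,u,v);k=(P[:,2]>zl)&(P[:,2]<zh)
    if k.sum()<10: print(n,"none");return
    T=tool(P[k]);print(n,k.sum(),u[k].mean(),v[k].mean(),"tool med",np.median(T,0).round(1),"lo",np.percentile(T,2,axis=0).round(1),"hi",np.percentile(T,98,axis=0).round(1))
    # edge centre line in slices
    if len(T)>500:
        w,V=np.linalg.eigh(np.cov(T[:,:2].T));print("  axis dir deg vs tool x",np.degrees(np.arctan(V[1,1]/V[0,1])))
rep("orange",(H[...,0]<16)&(H[...,1]>140)&(H[...,2]>90),.055,.10)
rep("teal",(H[...,0]>80)&(H[...,0]<100)&(H[...,1]>110),.05,.1)
rep("top of grip",(H[...,1]<60)&(H[...,2]<170),.0865,.094)
E
python3 w.py w2.png
```

```text
3.0333 [ 0.46993297 -0.06974042  0.18436385] 70.21503379324335 0.09415581608225312
orange 40 342.475 187.3 tool med [ 5.  16.4 81.1] lo [-0.8 15.3 77.1] hi [ 9.1 18.3 83.1]
teal 211 325.2843601895735 162.91469194312796 tool med [29.2  0.3 89.3] lo [ 25.5 -11.5  86. ] hi [32.3 12.7 91.1]
top of grip 4234 325.9917335852622 226.15942371280113 tool med [-33.8   0.3  89.5] lo [-118.1  -13.8   86.8] hi [70.2 15.2 91.2]
  axis dir deg vs tool x 0.41968718789020487
```

View pics/w2.png

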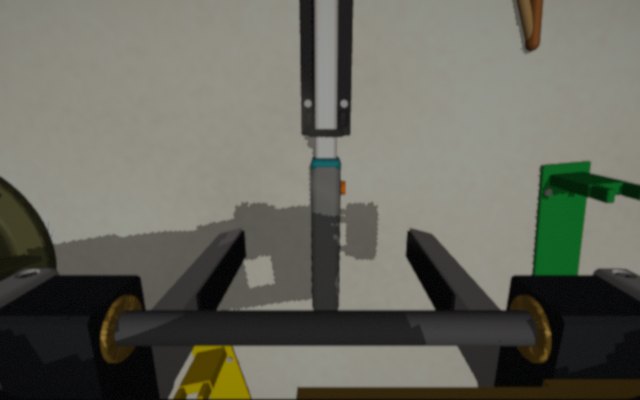

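The wrist view shows the grip centred between the fingers: teal band at (325,163), button at (343,187), axis within 0.5°. The button is about 3 mm ahead of the TCP. I'll move forward 3 mm, go down, and squeeze at 30 N.

send_rows --rows '[{"dx": 3,"dy": 0,"dz": 32,"roll": 0,"jaw": -1},{"dx": 0,"dy": 0,"dz": 32,"roll": 0,"jaw": -1},{"dx": 0,"dy": 0,"dz": 32,"roll": 0,"jaw": -1},{"dx": 0,"dy": 0,"dz": 22,"roll": 0,"jaw": -1},{"dx": 0,"dy": 0,"dz": 10,"roll": 0,"jaw": -1},{"dx": 0,"dy": 0,"dz": 0,"roll": 0,"jaw": -1}]' --force 30

```text
time_s: 3.53
ee_pos: [0.47, -0.0667, 0.0548]
eef_rot: [-3.138, 0.0, 1.223]
force: [-0.1, -1.0, -0.3]
grip_width: 0.0941
grip_force: 0.0
```

send_rows --rows '[{"dx": 0,"dy": 0,"dz": 0,"roll": 0,"jaw": 1},{"dx": 0,"dy": 0,"dz": 0,"roll": 0,"jaw": 1},{"dx": 0,"dy": 0,"dz": 0,"roll": 0,"jaw": 1},{"dx": 0,"dy": 0,"dz": 0,"roll": 0,"jaw": 1},{"dx": 0,"dy": 0,"dz": 0,"roll": 0,"jaw": 1},{"dx": 0,"dy": 0,"dz": 0,"roll": 0,"jaw": 1},{"dx": 0,"dy": 0,"dz": 0,"roll": 0,"jaw": 1},{"dx": 0,"dy": 0,"dz": 0,"roll": 0,"jaw": 1},{"dx": 0,"dy": 0,"dz": 0,"roll": 0,"jaw": 1},{"dx": 0,"dy": 0,"dz": 0,"roll": 0,"jaw": 1},{"dx": 0,"dy": 0,"dz": 0,"roll": 0,"jaw": 1},{"dx": 0,"dy": 0,"dz": 0,"roll": 0,"jaw": 1}]'

```text
time_s: 4.53
ee_pos: [0.471, -0.067, 0.0564]
eef_rot: [-3.141, 0.0, 1.221]
force: [-0.2, -0.5, 1.3]
grip_width: 0.0274
grip_force: 30.0
```

Opening is 27.4 mm at 30 N, so the button is flush. Now the pull.

send_rows --rows '[{"dx": -5,"dy": 0,"dz": 0,"roll": 0,"jaw": 1},{"dx": -10,"dy": 0,"dz": 0,"roll": 0,"jaw": 1},{"dx": -10,"dy": 0,"dz": 0,"roll": 0,"jaw": 1},{"dx": -10,"dy": 0,"dz": 0,"roll": 0,"jaw": 1},{"dx": -10,"dy": 0,"dz": 0,"roll": 0,"jaw": 1},{"dx": -10,"dy": 0,"dz": 0,"roll": 0,"jaw": 1},{"dx": -10,"dy": 0,"dz": 0,"roll": 0,"jaw": 1},{"dx": -10,"dy": 0,"dz": 0,"roll": 0,"jaw": 1},{"dx": -10,"dy": 0,"dz": 0,"roll": 0,"jaw": 1},{"dx": -5,"dy": 0,"dz": 0,"roll": 0,"jaw": 1},{"dx": -5,"dy": 0,"dz": 0,"roll": 0,"jaw": 1},{"dx": 0,"dy": 0,"dz": 0,"roll": 0,"jaw": 1}]' --force 30

```text
time_s: 5.53
ee_pos: [0.4381, -0.1571, 0.0565]
eef_rot: [-3.142, 0.001, 1.221]
force: [-1.3, -2.5, 1.2]
grip_width: 0.0276
grip_force: 30.0
```

send_rows --rows '[{"dx": -3,"dy": 0,"dz": 0,"roll": 0,"jaw": 1},{"dx": -2,"dy": 0,"dz": 0,"roll": 0,"jaw": 1},{"dx": 0,"dy": 0,"dz": 0,"roll": 0,"jaw": 1},{"dx": 0,"dy": 0,"dz": 0,"roll": 0,"jaw": 1}]'

```text
time_s: 5.87
ee_pos: [0.4367, -0.161, 0.0564]
eef_rot: [-3.142, 0.001, 1.221]
force: [-1.2, -1.3, 1.1]
grip_width: 0.0279
grip_force: 30.0
```

send_rows --rows '[{"dx": -1.5,"dy": 0,"dz": 0,"roll": 0,"jaw": 1},{"dx": 0,"dy": 0,"dz": 0,"roll": 0,"jaw": 1},{"dx": 0,"dy": 0,"dz": 0,"roll": 0,"jaw": 1}]'

```text
time_s: 6.12
ee_pos: [0.4363, -0.1623, 0.0565]
eef_rot: [3.142, 0.0, 1.221]
force: [0.2, 1.7, 1.0]
grip_width: 0.0278
grip_force: 30.0
```

send_rows --rows '[{"dx": -1,"dy": 0,"dz": 0,"roll": 0,"jaw": 1},{"dx": 0,"dy": 0,"dz": 0,"roll": 0,"jaw": 1},{"dx": 0,"dy": 0,"dz": 0,"roll": 0,"jaw": 1}]'

```text
time_s: 6.37
ee_pos: [0.436, -0.1631, 0.0565]
eef_rot: [3.142, -0.0, 1.221]
force: [1.5, 4.3, 1.4]
grip_width: 0.0281
grip_force: 30.0
```

send_rows --rows '[{"dx": -1.5,"dy": 0,"dz": 0,"roll": 0,"jaw": 1},{"dx": 0,"dy": 0,"dz": 0,"roll": 0,"jaw": 1},{"dx": 0,"dy": 0,"dz": 0,"roll": 0,"jaw": 1}]'

```text
time_s: 6.62
ee_pos: [0.4358, -0.1635, 0.0564]
eef_rot: [-3.142, -0.002, 1.221]
force: [5.4, 12.9, 0.5]
grip_width: 0.0278
grip_force: 30.0
```

send_rows --rows '[{"dx": -1.5,"dy": 0,"dz": 0,"roll": 0,"jaw": 1},{"dx": 0,"dy": 0,"dz": 0,"roll": 0,"jaw": 1},{"dx": 0,"dy": 0,"dz": 0,"roll": 0,"jaw": 1}]'

```text
time_s: 6.87
ee_pos: [0.4356, -0.1638, 0.0564]
eef_rot: [-3.142, -0.004, 1.221]
force: [8.4, 21.7, 1.8]
grip_width: 0.0276
grip_force: 30.0
```

A 23 N rise means it's at the hard end stop. I'll relax the pull slightly and open.

send_rows --rows '[{"dx": 2,"dy": 0,"dz": 0,"roll": 0,"jaw": 1},{"dx": 0,"dy": 0,"dz": 0,"roll": 0,"jaw": 1},{"dx": 0,"dy": 0,"dz": 0,"roll": 0,"jaw": -1},{"dx": 0,"dy": 0,"dz": 0,"roll": 0,"jaw": -1},{"dx": 0,"dy": 0,"dz": 0,"roll": 0,"jaw": -1},{"dx": 0,"dy": 0,"dz": 0,"roll": 0,"jaw": -1},{"dx": 0,"dy": 0,"dz": 0,"roll": 0,"jaw": -1},{"dx": 0,"dy": 0,"dz": 0,"roll": 0,"jaw": -1},{"dx": 0,"dy": 0,"dz": 0,"roll": 0,"jaw": -1},{"dx": 0,"dy": 0,"dz": 0,"roll": 0,"jaw": -1}]'

```text
time_s: 7.7
ee_pos: [0.4356, -0.1642, 0.0565]
eef_rot: [3.142, 0.0, 1.221]
force: [0.2, 1.1, -0.6]
grip_width: 0.0769
grip_force: 0.0
```

send_rows --rows '[{"dx": 0,"dy": 0,"dz": -20,"roll": 0,"jaw": -1},{"dx": 0,"dy": 0,"dz": -36,"roll": 0,"jaw": -1},{"dx": 0,"dy": 0,"dz": -36,"roll": 0,"jaw": -1},{"dx": 0,"dy": 0,"dz": -36,"roll": 0,"jaw": -1},{"dx": 0,"dy": 0,"dz": 0,"roll": 0,"jaw": -1},{"dx": 0,"dy": 0,"dz": 0,"roll": 0,"jaw": -1}]'

```text
time_s: 8.2
ee_pos: [0.4362, -0.1645, 0.1859]
eef_rot: [3.138, 0.0, 1.221]
force: [-0.0, -0.3, -0.4]
grip_width: 0.094
grip_force: 0.0
```

```bash
python3 w.py w3.png
```

```text
8.25 [ 0.43552366 -0.16419294  0.18435397] 69.96327999138825 0.09398850029311455
orange 46 339.04347826086956 188.69565217391303 tool med [ 2.9 14.8 81. ] lo [-2.4 12.7 76.9] hi [ 7.6 16.7 84.6]
teal 210 322.2809523809524 160.3190476190476 tool med [27.8 -1.4 89.3] lo [ 24.2 -13.2  84.4] hi [137.9  11.4  91.1]
top of grip 3978 323.3793363499246 224.9693313222725 tool med [-39.   -1.5  89.6] lo [-119.1  -13.9   86.8] hi [154.8  11.2  91.2]
  axis dir deg vs tool x 0.8009381733218637
```

View pics/w3.png

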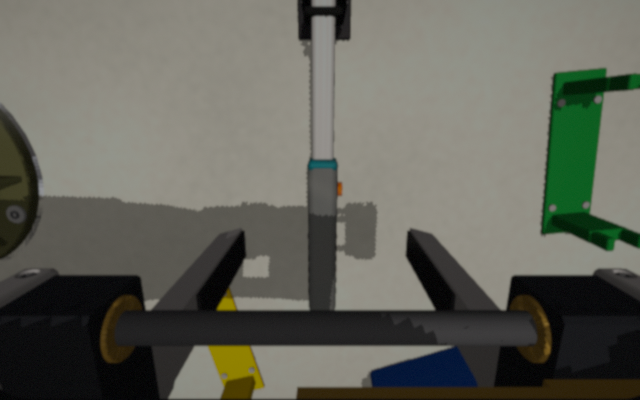

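The button at (339,189) is proud again, about 4–5 mm beyond the grip edge. The front edge has moved about 100 mm, so the grip is locked at the second stop. Next I'll go to the shaft at brush x ≈ +28.

send_rows --rows '[{"dx": 35,"dy": 0,"dz": 0,"roll": 0,"jaw": -1},{"dx": 35,"dy": 0,"dz": 0,"roll": 0,"jaw": -1},{"dx": 36,"dy": 0.5,"dz": 0,"roll": 0,"jaw": -1},{"dx": 36,"dy": 0.5,"dz": 0,"roll": 0,"jaw": -1},{"dx": 36,"dy": 0.5,"dz": 0,"roll": 0,"jaw": -1},{"dx": 36,"dy": 0,"dz": 0,"roll": 0.6,"jaw": -1},{"dx": 0,"dy": 0,"dz": 0,"roll": 0,"jaw": -1},{"dx": 0,"dy": 0,"dz": 0,"roll": 0,"jaw": -1}]' --force 50

```text
time_s: 8.92
ee_pos: [0.5098, 0.0376, 0.1826]
eef_rot: [-3.139, 0.001, 1.213]
force: [-0.8, 0.0, 0.6]
grip_width: 0.0945
grip_force: 0.0
```

```bash
python3 w.py w4.png
```

```text
8.9667 [0.50967223 0.03645435 0.18292824] 69.43946230450983 0.09420571195419805
orange 27 339.18518518518516 375.51851851851853 tool med [-207.4   15.7   80.4] lo [-212.6   14.5   76. ] hi [-205.    17.8   82.2]
teal 3995 324.2991239048811 46.060826032540675 tool med [142.9  -1.3  79.5] lo [-185.4  -28.8   76.9] hi [163.4  26.5  89.4]
  axis dir deg vs tool x -0.11815420233736247
top of grip 971 325.03295571575694 254.01029866117403 tool med [-59.3   0.1  88.3] lo [-212.7  -19.1   86.6] hi [111.9  17.2  90.7]
  axis dir deg vs tool x -0.1990618764307207
```

View pics/w4.png

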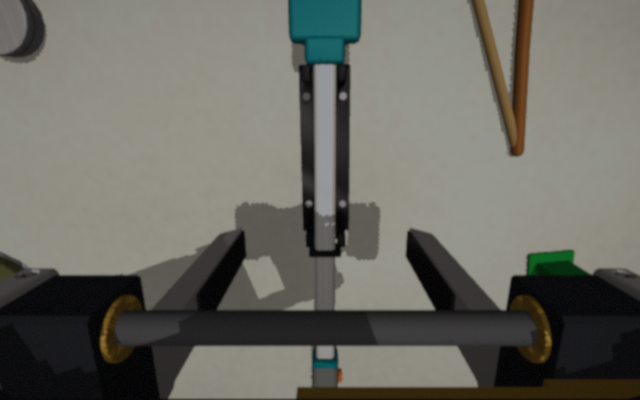

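Aligned and centred: shaft at column 325, button at (339,376), TCP at brush x ≈ 37. I'll shift 8 mm towards the head, go down and grip.

send_rows --rows '[{"dx": 8,"dy": 0,"dz": 32,"roll": 0,"jaw": -1},{"dx": 0,"dy": 0,"dz": 32,"roll": 0,"jaw": -1},{"dx": 0,"dy": 0,"dz": 32,"roll": 0,"jaw": -1},{"dx": 0,"dy": 0,"dz": 21,"roll": 0,"jaw": -1},{"dx": 0,"dy": 0,"dz": 10,"roll": 0,"jaw": -1},{"dx": 0,"dy": 0,"dz": 0,"roll": 0,"jaw": -1}]' --force 50

```text
time_s: 9.47
ee_pos: [0.5117, 0.0427, 0.0554]
eef_rot: [-3.138, 0.002, 1.209]
force: [0.6, 0.4, -0.0]
grip_width: 0.094
grip_force: 0.0
```

send_rows --rows '[{"dx": 0,"dy": 0,"dz": 0,"roll": 0,"jaw": 1},{"dx": 0,"dy": 0,"dz": 0,"roll": 0,"jaw": 1},{"dx": 0,"dy": 0,"dz": 0,"roll": 0,"jaw": 1},{"dx": 0,"dy": 0,"dz": 0,"roll": 0,"jaw": 1},{"dx": 0,"dy": 0,"dz": 0,"roll": 0,"jaw": 1},{"dx": 0,"dy": 0,"dz": 0,"roll": 0,"jaw": 1},{"dx": 0,"dy": 0,"dz": 0,"roll": 0,"jaw": 1},{"dx": 0,"dy": 0,"dz": 0,"roll": 0,"jaw": 1},{"dx": 0,"dy": 0,"dz": 0,"roll": 0,"jaw": 1},{"dx": 0,"dy": 0,"dz": 0,"roll": 0,"jaw": 1},{"dx": 0,"dy": 0,"dz": 0,"roll": 0,"jaw": 1},{"dx": 0,"dy": 0,"dz": 0,"roll": 0,"jaw": 1}]'

```text
time_s: 10.47
ee_pos: [0.5125, 0.044, 0.0573]
eef_rot: [-3.14, 0.0, 1.211]
force: [-1.1, -0.3, 0.9]
grip_width: 0.0193
grip_force: 50.0
```

send_rows --rows '[{"dx": 0,"dy": 0,"dz": -3,"roll": 0,"jaw": 1},{"dx": 0,"dy": 0,"dz": -6,"roll": 0,"jaw": 1},{"dx": 0,"dy": 0,"dz": -10,"roll": 0,"jaw": 1},{"dx": 0,"dy": 0,"dz": -12,"roll": 0,"jaw": 1},{"dx": 0,"dy": 0,"dz": -12,"roll": 0,"jaw": 1},{"dx": 0,"dy": 0,"dz": -12,"roll": 0,"jaw": 1},{"dx": 0,"dy": 0,"dz": -12,"roll": 0,"jaw": 1},{"dx": 0,"dy": 0,"dz": -12,"roll": 0,"jaw": 1},{"dx": 0,"dy": 0,"dz": -10,"roll": 0,"jaw": 1},{"dx": 0,"dy": 0,"dz": -6,"roll": 0,"jaw": 1},{"dx": 0,"dy": 0,"dz": -5,"roll": 0,"jaw": 1},{"dx": 0,"dy": 0,"dz": 0,"roll": 0,"jaw": 1}]'

```text
time_s: 11.47
ee_pos: [0.5134, 0.0438, 0.1583]
eef_rot: [3.14, -0.0, 1.211]
force: [0.4, -1.3, -3.8]
grip_width: 0.0189
grip_force: 50.0
```

send_rows --rows '[{"dx": 0,"dy": 0,"dz": 0,"roll": 0,"jaw": 1},{"dx": 0,"dy": 0,"dz": 0,"roll": 0,"jaw": 1},{"dx": 0,"dy": 0,"dz": 0,"roll": 0,"jaw": 1},{"dx": 0,"dy": 0,"dz": 0,"roll": 0,"jaw": 1},{"dx": 0,"dy": 0,"dz": 0,"roll": 0,"jaw": 1},{"dx": 0,"dy": 0,"dz": 0,"roll": 0,"jaw": 1}]'

```text
time_s: 11.97
ee_pos: [0.5131, 0.0438, 0.1573]
eef_rot: [-3.141, 0.0, 1.211]
force: [-0.6, -0.5, -3.2]
grip_width: 0.0191
grip_force: 50.0
```

Run:
```python
from h import *
o=get_obs();print(o["time_s"],o["ee_pos"],np.degrees(o["eef_rot"]),o["force"],o["moment"],o["grip_width"],o["grip_force"])
for n in("top","side"):
    c=camera(n);save(c,n+"5.png")
    f=c["frame"];H=cv2.cvtColor(f,cv2.COLOR_RGB2HSV).astype(int)
    m=((H[...,0]>80)&(H[...,0]<100)&(H[...,1]>110));v,u=np.nonzero(m);P=world(c,u,v)
    e=o["ee_pos"];d=np.linalg.norm(P[:,:2]-e[:2],axis=1)
    k=(P[:,2]>.08)&(P[:,2]<.3)&(d<.3);h=k&(P[:,1]>.1);b=k&(P[:,1]<-.05)
    print(n,"head",h.sum(),np.median(P[h],0),"band",b.sum(),np.median(P[b],0) if b.sum() else "")
    if n=="top":
        vv,uu=np.mgrid[150:260,330:460];P=world(c,uu.ravel(),vv.ravel());t=P[(P[:,2]>.12)&(P[:,2]<.26)&(P[:,1]<-.12)&(P[:,1]>-.32)&(P[:,0]>.36)]
        print("grip",len(t),np.percentile(t,5,axis=0),np.median(t,0),np.percentile(t,95,axis=0)); 
        A=np.c_[t[:,1],np.ones(len(t))];print("dz/dy",np.linalg.lstsq(A,t[:,2],rcond=None)[0])
```

```text
11.9667 [0.51305116 0.04383033 0.15726638] [-1.79983189e+02  7.99643718e-03  6.93622617e+01] [-0.61244279 -0.45644198 -3.22870799] [-0.10683705  0.05710525  0.03517386] 0.01913532453641658 49.96981143951416
top head 575 [0.56967419 0.19718174 0.16783884] band 15 [ 0.4451341  -0.13690962  0.20425708]
grip 559 [ 0.39044039 -0.27849265  0.19600916] [ 0.42186384 -0.20513295  0.20833795] [ 0.4538271  -0.13189381  0.21649973]
dz/dy [-0.08024354  0.19095751]
side head 77 [0.57620501 0.186469   0.16680372] band 0
```

View pics/side5.png

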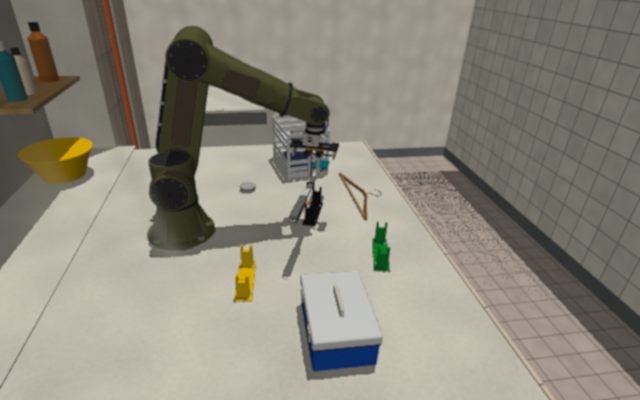

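The side view shows the brush hanging in the gripper at (310,195), clear of the bracket at (314,207), with the bystanders untouched. It tilts about 0.08 rad, grip end up. I'll wait briefly to check the tilt isn't drifting.

send_rows --rows '[{"dx": 0,"dy": 0,"dz": 0,"roll": 0,"jaw": 1},{"dx": 0,"dy": 0,"dz": 0,"roll": 0,"jaw": 1},{"dx": 0,"dy": 0,"dz": 0,"roll": 0,"jaw": 1},{"dx": 0,"dy": 0,"dz": 0,"roll": 0,"jaw": 1},{"dx": 0,"dy": 0,"dz": 0,"roll": 0,"jaw": 1},{"dx": 0,"dy": 0,"dz": 0,"roll": 0,"jaw": 1},{"dx": 0,"dy": 0,"dz": 0,"roll": 0,"jaw": 1},{"dx": 0,"dy": 0,"dz": 0,"roll": 0,"jaw": 1},{"dx": 0,"dy": 0,"dz": 0,"roll": 0,"jaw": 1},{"dx": 0,"dy": 0,"dz": 0,"roll": 0,"jaw": 1},{"dx": 0,"dy": 0,"dz": 0,"roll": 0,"jaw": 1},{"dx": 0,"dy": 0,"dz": 0,"roll": 0,"jaw": 1}]' --force 60

```text
time_s: 13.07
ee_pos: [0.5131, 0.0438, 0.1574]
eef_rot: [3.142, 0.0, 1.211]
force: [0.4, -0.2, -3.1]
grip_width: 0.0189
grip_force: 60.0
```

Run:
```python
from h import *
c=camera("top");f=c["frame"]
vv,uu=np.mgrid[130:260,230:460];vv=vv.ravel();uu=uu.ravel();P=world(c,uu,vv)
H=cv2.cvtColor(f,cv2.COLOR_RGB2HSV).astype(int)[vv,uu]
t=P[(P[:,2]>.12)&(P[:,2]<.26)&(P[:,1]<-.12)&(P[:,1]>-.35)&(P[:,0]>.36)]
A=np.c_[t[:,1],np.ones(len(t))];print("grip dz/dy",np.linalg.lstsq(A,t[:,2],rcond=None)[0],np.median(t,0),"end",t[t[:,1].argmin()])
h=(H[:,0]>80)&(H[:,0]<100)&(H[:,1]>110)&(P[:,1]>.1)&(P[:,2]>.1);print("head",np.median(P[h],0))
org=(H[:,0]<18)&(H[:,1]>90)&(H[:,2]>80)&(P[:,2]>.12)&(P[:,1]<-.1);print("org",org.sum(),P[org].mean(0))
cv2.imwrite("pics/crop6.png",cv2.resize(f[130:240,240:420,::-1],None,fx=4,fy=4,interpolation=cv2.INTER_CUBIC))
```

```text
grip dz/dy [-0.07901161  0.19115346] [ 0.42187116 -0.20503169  0.20813881] end [ 0.39584992 -0.29737618  0.19479285]
head [0.56988865 0.19698699 0.16811495]
org 5 [ 0.45437195 -0.16872978  0.19707239]
```

View pics/crop6.png

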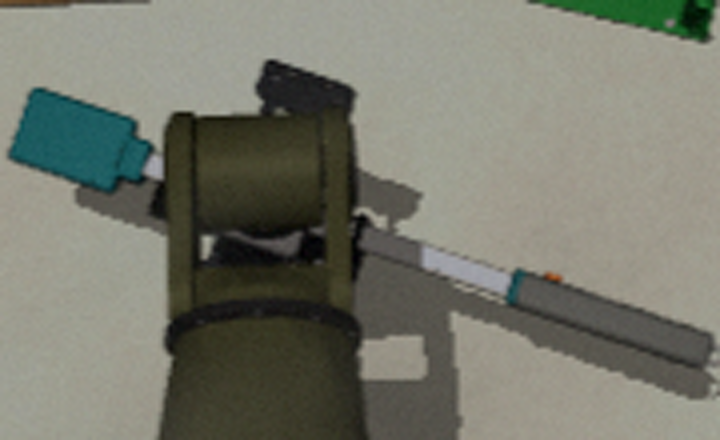

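The tilt is steady at about 0.08 rad, the grip is extended, and the button is proud at crop (553,278). Handing in.

```bash
python3 -c "
from station import *
print(hand_in())"
```

```text
the job is handed in; nothing more can be done
None
```

I handed the job in at about 13 s: brush locked at the second stop and held about 10 cm above its bracket, tilted a steady 0.08 rad, with the basket, sewing box, pill tin and hanger untouched; `hand_in()` gave no verdict.

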